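# Index and lock the turret drill guide

### The job

Set up the turret drilling jig for its widest drill: stroke the knurled round turret with a fingertip to turn it until the widest of its six bushes clicks into place over the middle of the channel where the work runs, then press down the paddle of the locking rocker nearest the turret until the turret is fully locked. Also push the wooden blank along the channel until it is fully up against the end stop. Nothing here needs gripping: touch, press and push only, do not lift the blank, and leave the tools and containers around the jig where they are.

Things in the scene. Friction and masses are not known exactly. Their poses are not given: they have to be found in the camera images.
- jig: Drilling jig bolted to the bench: plywood board 12 mm thick. Origin on the bench top below the turret's axis; x points from that axis to the drilling place over the channel (roughly away from the robot), y along the channel away from its end stop (roughly to the robot's left), z up. In this frame the board spans x -76 to 84, y -168 to 132 mm; bolt heads 21 mm high stand near its corners.
- turret (a joint): Level aluminium disc, 120 mm across (too wide to grip), z 46 to 62 mm, on an upright axis; knurled edge with six notches, free on the robot's side. Rad, anticlockwise from above, no limits: 0 or any whole turn = widest bush in place. A spring detent every 60 degrees draws it to the nearest stop (5 to 10 N against the edge turns it without slip). Starts off 0, at rest, often between stops until touched.
- turret_axis (a point): Point on the turret's axis at the height of its top face, 62 mm above the bench. A hexagonal nut 23 mm across stands 12 mm above the top face here.
- wide_bush (a point): Centre of the mouth of the widest bush (bore 18 mm, dark steel ring 27 mm across, flush in the turret's top, 40 mm from the axis); turns with the turret. The other five bushes have bores of 4 to 10 mm.
- drill_point (a point): The drilling place, where the centre of the chosen bush must be: fixed point of the jig over the channel's middle line, 40 mm from the turret's axis along the jig's x axis, at the height of the turret's top.
- lock (a joint): Locking rocker on a bracket on the jig's -y side: steel lever with a ribbed 30x30 mm paddle at each end, tipping about a pin along jig x, 105 mm from the turret's axis, 67 mm up. Rad: 0 = locked (inner paddle down at a firm stop, nose in a notch of the turret's edge), 0.26 to 0.30 = released (start). About 2.5 N on a paddle moves it; it stays where left. The nose enters only at a turret stop.
- lock_paddle (a point): Middle of the top of the rocker's inner paddle, the one nearest the turret: 81 mm above the bench when locked, about 12 mm higher when released; 63 mm from the turret's axis when locked (2 to 4 mm farther when released).
- blank_center (a point): Centre of the blank: loose light wood 50 x 180 x 20 mm, about 0.1 kg, lying on the board in the channel (z 12 to 32 mm), its own y axis along the jig's y. The channel is 53 mm wide, centred on jig x = 40 mm; its fences, 14 and 16 mm high, run from jig y = -63 to 100 mm. The blank starts 40 to 80 mm short of the end stop, its outer end past the fences' open end.
- blank_rear (a point): Middle of the blank's outer end face (the end away from the stop), 22 mm above the bench: push here.
- blank_nose (a point): Middle of the blank's end face that must meet the end stop, 22 mm above the bench.
- stop_face (a point): Middle of the face of the end stop (wooden block across the channel, top 34 mm above the bench): at jig x = 40, y = -63, z = 22 mm. When the blank is home its nose is here.
- square: Bystander, not to be disturbed: try square lying flat, 208x130 mm, 16 mm thick. Origin at the middle of its underside.
- pencil: Bystander, not to be disturbed: flat red carpenter's pencil, 172 mm long, 9 mm thick. Origin at the middle of its underside.
- nail_tin: Bystander, not to be disturbed: open tin of nails, 71 mm across, 46 mm high. Origin at the middle of its underside.
- wedge: Bystander, not to be disturbed: wooden wedge, 40x120x26 mm. Origin at the middle of its underside.
- screw_jar: Bystander, not to be disturbed: jar of screws, 70 mm across, 92 mm high. Origin at the middle of its underside.

How it is judged (in metres and radians):
On the way, in this order (a step that is already met when the one before it is completed fails the run):
1. the widest bush has clicked in over the drilling place while the rocker is still released (horizontal distance between wide_bush and drill_point below 0.004 m and value of joint lock above 0.15 rad), for 0.2 s.
2. the rocker is pressed fully down with the widest bush in place (horizontal distance between wide_bush and drill_point below 0.004 m and value of joint lock below 0.04 rad), for 0.2 s.
At the end, for the whole second after the job is handed in: The widest bush stands within 3 mm of the drilling place and at rest, the rocker is locked (below 0.04 rad), and the blank lies flat in the channel with its nose within 3 mm of the end stop and both ends within 4 mm of the channel's middle line (horizontal distance between wide_bush and drill_point below 0.003 m and value of joint lock below 0.04 rad and y of blank_nose in the frame of jig below -0.06 m and x of blank_nose in the frame of jig between 0.036 and 0.044 m and x of blank_rear in the frame of jig between 0.036 and 0.044 m and height (world z) of blank_center below 0.025 m and velocity of joint turret between -0.05 and 0.05 rad/s); the robot touches nothing.
It fails at once if the blank is lifted (8 mm) or tipped up (height (world z) of blank_center above 0.03 m or angle between blank_center's own z axis and vertical above 0.12 rad).
It fails at once if a tool or container beside the jig is moved by more than 25 mm or tipped (distance of any of square, pencil, nail_tin, wedge, screw_jar from where it was at the start of the episode above 0.025 m or angle between any of square, pencil, nail_tin, wedge, screw_jar's own z axis and vertical above 0.2 rad).
It also fails if it takes over 72 s, if anything falls off the work surface, if the arm or the gripper's body presses on something with over 40 N, if the wrist force passes 120 N, or if a joint passes its speed limit or range.

### The arm

A 6-joint arm with a two-finger parallel gripper is mounted at the origin on a cart in front of the work surface, level with it; the furniture and walls round the work are solid. World frame = base frame: x ahead of the robot, y to its left, z up, the work surface at z = 0. Lengths are in mm, angles in rad, forces in N, time in s.
With the tool pointing down it reaches from about 400 to 925 mm from the base axis. Payload 12.5 kg.
Tool frame: the origin (TCP) lies midway between the tips of the shut fingers; the grasp point (between the pads) lies 19 mm behind it; z points along the fingers, y is the line along which they close (so a half turn about z gives the same grasp; the last joint's range is limited). The gripper opens to 95 mm and grips with 3 to 60 N. Pads are 20 mm wide; open, the fingers measure 119 mm over their backs; the gripper's body (75 mm by 180 mm) begins 59 mm behind the grasp point.
Start: joints at [1.027, 0.491, 1.559, -0, 1.092, -0.106], TCP at [264.954, 566.08, 214.661] pointing down, gripper open.
Joint ranges: [-3.1, 3.1], [-0.84, 2.19], [0.05, 2.79], [-1.13, 4.28], [0.06, 2.93], [-2.69, 2.69]. Speed limits (rad/s): [2.22, 2.22, 2.79, 3.14, 3.14, 3.14].

### API

Orientations are given as [roll, pitch, yaw] about the fixed x, y, z axes, in that order (R = Rz(yaw) Ry(pitch) Rx(roll)).
In Python, from cell import state, read_camera, camera_info, env gives the robot as it stands.
- The arm moves only by the tool move_arm, never from a script. Its argument "commands" is a list of rows, each a list of 3 entries, a list of its own where there are three numbers: the shift along the world's x, y, z in cm, then the turn, a rotation vector about the world's x, y, z in degrees, then the opening, from 0 (shut) to 1 (fully open). A call has 1 to 10 rows; each row shifts and turns the commanded pose from where the row before left it; what a row does not reach is not made up. A row lasts 1/10 s, in which the tool goes at most 50 mm and 8.59 degrees, less where a joint would pass 70% of its speed; a pose out of reach is approached as far as the arm can. A call with a gripper value outside its range is refused whole. The fingers move at their own pace and stop on an object; the grip force is fixed at half the most. Time passes only in rows, so rows that do not move let the fingers close. It gives the time, the measured TCP pose, the force, the opening and the grip force at its end, in the units of the state.
- state(): the state, without advancing time (a new reading comes with each control period).
- read_camera(name): name is "scene" or "top" or "wrist"; returns the picture (400x640x3 uint8, blue, green, red); there is no depth.
- camera_info(name): a dict with "K" (3x3 intrinsics, pixels), "cam_to_world" (4x4, takes a point from camera to world coordinates). Camera axes: x right, y down, z forward; pixel columns grow to the right and rows downward; lengths in mm; the calibration is good to about 2 mm. A picture is of the moment at which its call begins: read the wrist's pose just before it. camera_info takes no time and is no camera call; for the wrist camera it gives the pose at the moment of the call.
- env.job_done(): hands the job in; it is judged then, once.
The state is a dict: "t": time; "joints": joint angles; "qvel": joint speeds; "tau": joint torques, N m; "eef_pos": TCP position; "tcp_rot": TCP orientation; "ft_force": force on the tool from outside, world axes, zero at the start; "moment": the same for the moment, N m; "opening": opening from 0.0 (shut) to 1.0 (fully open); "grip_force": force on a finger pad.
Only numpy, scipy, OpenCV 4.12 (cv2) and the standard library are available. Lean on these libraries where they do the work, as an engineer would, in place of code of your own. Each camera call takes 0.05 s, during which the arm holds its last target. There are 200 camera calls.

## Working session

There is one attempt and no reset: what is moved stays moved. The work goes in short steps, Python scripts to look and compute and a tool call to move; the robot and the scene stay as the last step left them, time stands still between calls to the robot, and variables do not carry over. Pictures are saved under pics/ and viewed, at most 10 in all, crops included, and the job is handed in when it is done.

Besides the shell and the picture viewer there is one more tool, called after "Call:" by a JSON object that holds its "name" and its "arguments", one argument or row to a line. move_arm: Moves the arm, as the interface text tells. Its arguments: {"type":"object","properties":{"commands":{"type":"array"}},"required":["commands"]}

```bash
mkdir -p pics
cat > h.py <<'E'
import numpy as np, cv2
from cell import state, read_camera, camera_info, env
def pix2w(info,u,v,z):
    K=np.array(info["K"]);T=np.array(info["cam_to_world"])
    d=T[:3,:3]@np.linalg.solve(K,[u,v,1]);o=T[:3,3]
    return o+d*(z-o[2])/d[2]
def w2pix(info,p):
    K=np.array(info["K"]);T=np.array(info["cam_to_world"])
    c=K@(T[:3,:3].T@(np.array(p)-T[:3,3]));return c[:2]/c[2]
E
python3 - <<'E'
from h import *
for n in ("top","scene"):
    im=read_camera(n);cv2.imwrite(f"pics/{n}0.png",im)
    i=camera_info(n);print(n,np.round(i["K"],1).tolist(),np.round(i["cam_to_world"],3).tolist())
s=state();print(s)
E
```

```text
top [[383.3, 0.0, 321.5], [0.0, 383.3, 197.7], [0.0, 0.0, 1.0]] [[0.022, -0.986, 0.163, 313.264], [-1.0, -0.019, 0.018, -104.973], [-0.015, -0.163, -0.986, 1266.11], [0.0, 0.0, 0.0, 1.0]]
scene [[442.4, 0.0, 321.3], [0.0, 442.4, 195.8], [0.0, 0.0, 1.0]] [[0.683, -0.296, 0.668, -508.533], [-0.73, -0.308, 0.61, -1013.505], [0.026, -0.904, -0.427, 747.237], [0.0, 0.0, 0.0, 1.0]]
{'t': 0.1, 'joints': array([ 1.02739114e+00,  4.91497787e-01,  1.55941283e+00,  1.42207867e-05,
        1.09171703e+00, -1.05622593e-01]), 'qvel': array([ 0.00035655, -0.00134906,  0.00010303,  0.0008957 , -0.00121034,
        0.00100395]), 'tau': array([ 2.68478165e-03, -6.13623333e+01, -2.58608061e+01,  6.94246986e-02,
        4.69306705e-02, -8.04336241e-05]), 'eef_pos': array([264.82653154, 565.86484755, 214.11274106]), 'tcp_rot': array([-3.14056476e+00, -1.21658374e-04,  2.70380344e+00]), 'ft_force': array([-0.52000556, -0.45923141, -0.00476507]), 'moment': array([-0.02538954,  0.02598454, -0.03061873]), 'grip_force': 0.0, 'opening': 0.9996248373137588}
```

View pics/top0.png

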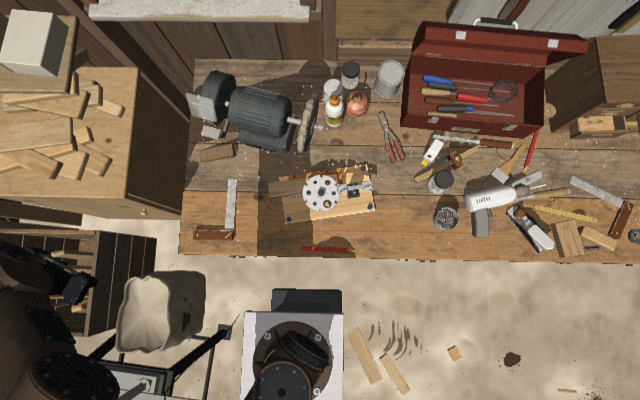

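View pics/scene0.png

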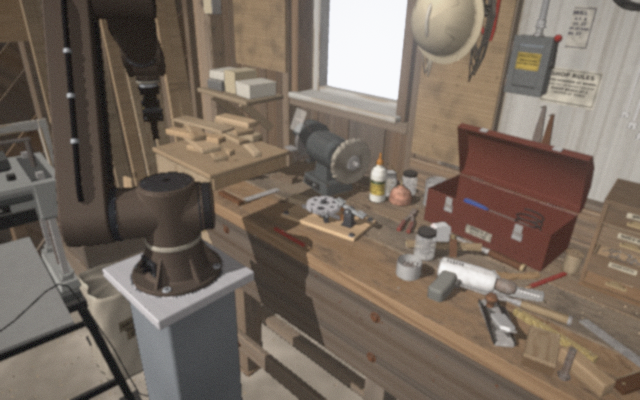

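The top view shows the jig at about (325,195), with the turret at (321,193), the rocker at (355,190) and the square at (220,215). The tin is at (445,217), the jar at (440,182) and the pencil at (325,249). I'll enlarge it.

Run:
```python
from h import *
im=cv2.imread("pics/top0.png")
c=cv2.resize(im[150:235,260:390],None,fx=6,fy=6,interpolation=cv2.INTER_CUBIC);cv2.imwrite("pics/c0.png",c)
i=camera_info("top")
print(pix2w(i,321,193,62),pix2w(i,355,190,90))
```

```text
[527.30588058 -80.97794612  62.        ] [ 533.8730998  -187.29957715   90.        ]
```

View pics/c0.png

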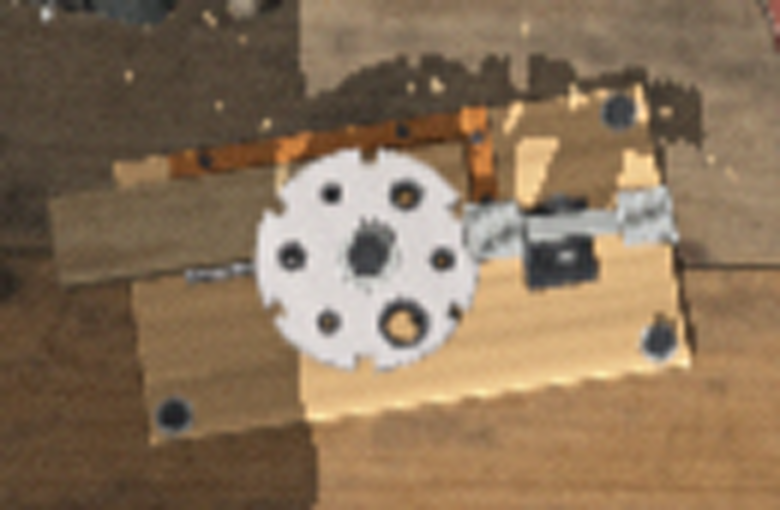

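The enlarged view shows the turret axis at (367,257), the widest bush at (403,322), bolts at (173,413), (660,340) and (620,110), and the blank's outer end at about (55,240). I'll work out the poses and the wrist camera's offset.

```bash
cat >> h.py <<'E'
def jig(p,ax,yaw):
    d=np.array(p)[:2]-ax[:2];c,s=np.cos(yaw),np.sin(yaw);return np.array([c*d[0]+s*d[1],-s*d[0]+c*d[1]])
def unjig(x,y,ax,yaw):
    c,s=np.cos(yaw),np.sin(yaw);return np.array([ax[0]+c*x-s*y,ax[1]+s*x+c*y])
E
python3 - <<'E'
from h import *
i=camera_info("top")
q=lambda u,v,z:pix2w(i,260+(u+.5)/6-.5,150+(v+.5)/6-.5,z)
b=[q(173,413,21),q(660,340,21),q(620,110,21)]
d=b[0]-b[1];yaw=np.arctan2(-d[0],d[1])
e=b[2]-b[1];print("yaw",np.degrees(yaw),np.degrees(np.arctan2(e[1],e[0])),np.linalg.norm(d),np.linalg.norm(e))
ax=q(367,259,62);w=q(403,322,62);print(ax,w,np.linalg.norm(w-ax))
j=jig(w,ax,yaw);print("wide jig",j,np.degrees(np.arctan2(j[1],j[0])))
for p in b+[q(60,200,32),q(60,283,32),q(495,230,93)]:print(jig(p,ax,yaw))
T=np.array(camera_info("wrist")["cam_to_world"]);print(np.round(T,3).tolist(),camera_info("wrist")["K"])
E
```

```text
yaw 9.736805890729682 9.8673101773139 268.5621471833768 130.45010038352694
[528.1006867  -80.16209683  62.        ] [494.59744964 -99.97499104  62.        ] 38.92322789986747
wide jig [-36.37143105 -13.86133736] -159.13790181527293
[-61.06951112 116.62284306]
[ -61.06951112 -151.93930413]
[  69.38025087 -151.64217434]
[ 63.17870824 161.41474248]
[ 17.3545731  167.21095485]
[ -0.40744942 -67.62149308]
[[0.424, 0.872, 0.244, 196.632], [0.906, -0.408, -0.116, 598.055], [-0.001, 0.27, -0.963, 384.961], [0.0, 0.0, 0.0, 1.0]] [[360.44935978   0.         318.05537887]
 [  0.         360.44935978 205.57536893]
 [  0.           0.           1.        ]]
```

Call:
{"name": "move_arm", "arguments": {
  "commands": [
    [[1.4,-4.2,0],[0,0,-7.8],0],
    [[1.4,-4.2,0],[0,0,-7.8],0],
    [[1.4,-4.2,0],[0,0,-7.8],0],
    [[1.4,-4.2,0],[0,0,-7.8],0],
    [[1.4,-4.2,0],[0,0,-7.8],0],
    [[1.4,-4.2,0],[0,0,-7.8],0],
    [[1.4,-4.2,0],[0,0,-7.8],0],
    [[1.4,-4.2,0],[0,0,-7.8],0],
    [[1.4,-4.2,0],[0,0,-7.8],0],
    [[1.4,-4.2,0],[0,0,-7.8],0]
  ]
}}

```text
t: 1.1
eef_pos: [405.1, 144.3, 214.7]
tcp_rot: [3.142, 0.0, 1.337]
ft_force: [1.1, -0.5, 1.6]
opening: 0.215
grip_force: 0.0
```

Call:
{"name": "move_arm", "arguments": {
  "commands": [
    [[1.5,-4.2,0],[0,0,-7.8],0],
    [[1.5,-4.2,0],[0,0,-7.8],0],
    [[1.5,-4.2,0],[0,0,-7.8],0],
    [[1.5,-4.2,0],[0,0,-7.8],0],
    [[0,0,0],[0,0,0],0],
    [[0,0,0],[0,0,0],0]
  ]
}}

```text
t: 1.7
eef_pos: [464.8, -22.6, 214.3]
tcp_rot: [-3.141, 0.0, 0.797]
ft_force: [0.0, 0.1, -0.4]
opening: 0.009
grip_force: 0.0
```

Run:
```python
from h import *
import json
i=camera_info("wrist");im=read_camera("wrist");cv2.imwrite("pics/w1.png",im)
json.dump({k:np.array(i[k]).tolist() for k in("K","cam_to_world")},open("w1.json","w"))
s=state();print(s["eef_pos"],np.degrees(s["tcp_rot"]),s["joints"])
```

```text
[464.5245578  -21.73976521 214.37283282] [-1.79955374e+02  2.42988078e-02  4.57424936e+01] [-1.88999302e-01  2.65018500e-01  1.93515926e+00  9.28894564e-05
  9.42298547e-01  5.83385423e-01]
```

View pics/w1.png

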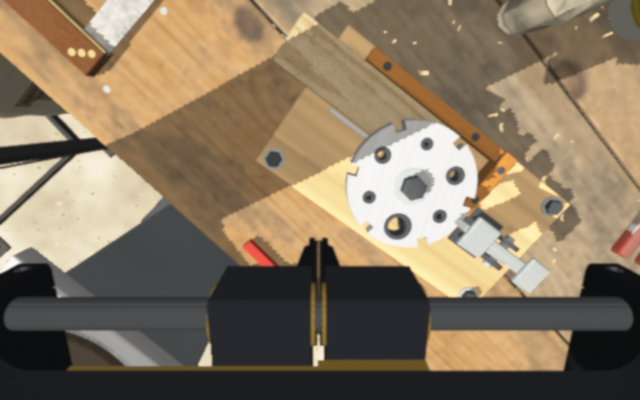

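The wrist view shows the turret disc centred at about (412,184), the wide bush at (398,225), and bolts at (274,159), (553,206) and (469,295). The blank's outer-end corners are near (310,15) and (275,55). Next I'll refine these.

Run:
```python
from h import *
import json
i=json.load(open("w1.json"));im=cv2.imread("pics/w1.png")
hsv=cv2.cvtColor(im,cv2.COLOR_BGR2HSV)
m=((hsv[...,1]<40)&(hsv[...,2]>90)).astype(np.uint8)*255;mm=np.zeros_like(m);mm[105:262,330:490]=m[105:262,330:490]
mm=cv2.morphologyEx(mm,cv2.MORPH_OPEN,np.ones((5,5)))
cs=max(cv2.findContours(mm,0,1)[0],key=cv2.contourArea)
P=np.array([pix2w(i,u,v,62)[:2] for u,v in cv2.convexHull(cs)[:,0]])
(cx,cy),r=cv2.minEnclosingCircle(P.astype(np.float32));print("hull circ",cx,cy,r)
q=lambda u,v,z:pix2w(i,u,v,z)
b=[q(274,159,21),q(469,295,21),q(553,206,21)]
d=b[0]-b[1];yaw=np.arctan2(-d[0],d[1]);e=b[2]-b[1]
print("yaw",np.degrees(yaw),np.degrees(np.arctan2(e[1],e[0])),np.linalg.norm(d),np.linalg.norm(e))
ax=q(412.5,184,62);w=q(398,225,62);j=jig(w,ax,yaw);print(ax,w,np.linalg.norm(j),np.degrees(np.arctan2(j[1],j[0])))
o=(b[0]+b[1])/2
# bolts expected at jig x -61, y 117/-152 
print("axis from bolts",unjig(61.3,17.7,o,yaw))
print("blank rear",jig(q(310,15,32),ax,yaw),jig(q(275,55,32),ax,yaw),"paddle",jig(q(479,236,93),ax,yaw))
for R in (90,72):
  for a in range(125,236,15):print(R,a,unjig(R*np.cos(np.radians(a)),R*np.sin(np.radians(a)),ax,yaw).round(1))
```

```text
hull circ 532.046875 -103.08464050292969 86.49781036376953
yaw 10.065635206629734 9.391121889801386 264.0256650774463 129.20554198780127
[531.20652527 -79.04680459  62.        ] [495.74446867 -99.71141225  62.        ] 41.04367756848664 -159.83523392522196
axis from bolts [529.72501895 -77.13674954]
blank rear [ 64.65536242 161.32935443] [ 19.19171533 168.23610299] paddle [ -1.380772   -65.22172106]
90 125 [467.5 -15.5]
90 140 [453.2 -34.1]
90 155 [444.2 -55.9]
90 170 [441.2 -79.1]
90 185 [ 444.3 -102.4]
90 200 [ 453.3 -124.1]
90 215 [ 467.6 -142.8]
90 230 [ 486.3 -157. ]
72 125 [480.2 -28.2]
72 140 [468.8 -43.1]
72 155 [461.6 -60.5]
72 170 [459.2 -79.1]
72 185 [461.7 -97.8]
72 200 [ 468.9 -115.1]
72 215 [ 480.4 -130. ]
72 230 [ 495.3 -141.4]
```

Call:
{"name": "move_arm", "arguments": {
  "commands": [
    [[0.2,0.6,-4.1],[0,0,0],0],
    [[0,0,-4.1],[0,0,0],0],
    [[0,0,-4.1],[0,0,0],0],
    [[0,0,-4.1],[0,0,0],0],
    [[0,0,0],[0,0,0],0],
    [[0.28,-0.28,0],[0,0,0],0],
    [[0.28,-0.28,0],[0,0,0],0],
    [[0.14,-0.14,0],[0,0,0],0],
    [[0,0,0],[0,0,0],0]
  ]
}}

```text
t: 2.65
eef_pos: [474.8, -23.2, 52.1]
tcp_rot: [3.139, -0.002, 0.798]
ft_force: [-0.8, 0.0, -0.1]
opening: 0.001
grip_force: 0.0
```

Call:
{"name": "move_arm", "arguments": {
  "commands": [
    [[0.14,-0.14,0],[0,0,0],0],
    [[0.14,-0.14,0],[0,0,0],0],
    [[0,0,0],[0,0,0],0]
  ]
}}

```text
t: 2.95
eef_pos: [477.0, -26.0, 50.9]
tcp_rot: [3.141, -0.0, 0.798]
ft_force: [0.2, -0.1, 0.1]
opening: 0.004
grip_force: 0.0
```

Call:
{"name": "move_arm", "arguments": {
  "commands": [
    [[0.14,-0.14,0],[0,0,0],0],
    [[0.14,-0.14,0],[0,0,0],0],
    [[0,0,0],[0,0,0],0]
  ]
}}

```text
t: 3.25
eef_pos: [479.8, -28.7, 50.6]
tcp_rot: [3.141, -0.0, 0.798]
ft_force: [0.5, 0.0, -0.5]
opening: 0.002
grip_force: 0.0
```

Call:
{"name": "move_arm", "arguments": {
  "commands": [
    [[0.14,-0.14,0],[0,0,0],0],
    [[0,0,0],[0,0,0],0]
  ]
}}

```text
t: 3.45
eef_pos: [481.0, -30.0, 50.6]
tcp_rot: [-3.142, 0.0, 0.798]
ft_force: [-0.9, 0.2, -0.0]
opening: 0.008
grip_force: 0.1
```

Call:
{"name": "move_arm", "arguments": {
  "commands": [
    [[0.1,-0.1,0],[0,0,0],0],
    [[0,0,0],[0,0,0],0]
  ]
}}

```text
t: 3.65
eef_pos: [481.2, -30.6, 50.5]
tcp_rot: [-3.14, 0.001, 0.798]
ft_force: [-3.4, 3.8, 1.4]
opening: 0.003
grip_force: 2.3
```

Call:
{"name": "move_arm", "arguments": {
  "commands": [
    [[0.1,-0.1,0],[0,0,0],0],
    [[0,0,0],[0,0,0],0]
  ]
}}

```text
t: 3.85
eef_pos: [481.2, -31.0, 50.4]
tcp_rot: [-3.138, 0.002, 0.798]
ft_force: [-6.7, 8.1, 4.1]
opening: 0.001
grip_force: 5.3
```

Call:
{"name": "move_arm", "arguments": {
  "commands": [
    [[-0.39,-0.43,0],[0,0,5],0],
    [[-0.35,-0.46,0],[0,0,5],0],
    [[-0.31,-0.49,0],[0,0,5],0],
    [[-0.26,-0.52,0],[0,0,5],0],
    [[-0.22,-0.54,0],[0,0,5],0]
  ]
}}

```text
t: 4.35
eef_pos: [465.1, -55.7, 50.3]
tcp_rot: [-3.136, 0.0, 1.238]
ft_force: [-9.4, 3.6, 3.6]
opening: 0.005
grip_force: 5.3
```

Call:
{"name": "move_arm", "arguments": {
  "commands": [
    [[-0.17,-0.55,0],[0,0,5],0],
    [[-0.12,-0.57,0],[0,0,5],0],
    [[-0.07,-0.58,0],[0,0,5],0],
    [[-0.02,-0.58,0],[0,0,5],0],
    [[0.03,-0.58,0],[0,0,5],0],
    [[0.08,-0.57,0],[0,0,5],0],
    [[0.13,-0.57,0],[0,0,5],0]
  ]
}}

```text
t: 5.05
eef_pos: [462.9, -95.9, 50.2]
tcp_rot: [-3.135, -0.004, 1.849]
ft_force: [-14.7, -3.1, 6.2]
opening: 0.008
grip_force: 7.8
```

Call:
{"name": "move_arm", "arguments": {
  "commands": [
    [[0.18,-0.55,0],[0,0,5],0],
    [[0.23,-0.53,0],[0,0,5],0],
    [[0.27,-0.51,0],[0,0,5],0],
    [[0.31,-0.49,0],[0,0,5],0],
    [[0.36,-0.46,0],[0,0,5],0],
    [[0.39,-0.43,0],[0,0,5],0]
  ]
}}

```text
t: 5.65
eef_pos: [481.1, -127.2, 50.3]
tcp_rot: [-3.138, -0.004, 2.373]
ft_force: [-15.4, -16.8, 3.2]
opening: 0.002
grip_force: 11.4
```

Run:
```python
from h import *
im=read_camera("top");cv2.imwrite("pics/top1.png",im)
cv2.imwrite("pics/c1.png",cv2.resize(im[150:235,260:390],None,fx=6,fy=6,interpolation=cv2.INTER_CUBIC))
```

```text
(no output)
```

View pics/c1.png

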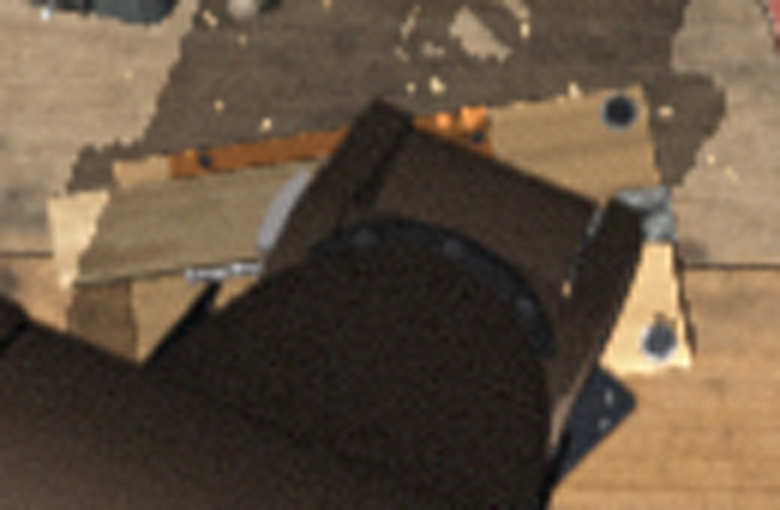

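The arm blocks the top view, so I'll back off, return to the start pose and look with the wrist camera.

Call:
{"name": "move_arm", "arguments": {
  "commands": [
    [[-0.8,-0.8,0],[0,0,0],0],
    [[-0.4,-0.4,2],[0,0,-5],0],
    [[0,0,4.8],[0,0,-8.5],0],
    [[0,1,4.8],[0,0,-8.5],0],
    [[0,1.6,4.5],[0,0,-8.5],0],
    [[0,1.8,0],[0,0,-8.5],0],
    [[0,1.8,0],[0,0,-8.5],0],
    [[0,1.8,0],[0,0,-8.5],0],
    [[0,1.8,0],[0,0,-8.5],0],
    [[0,1.8,0],[0,0,-8.5],0]
  ]
}}

```text
t: 6.7
eef_pos: [471.7, -21.4, 211.8]
tcp_rot: [3.141, -0.0, 1.088]
ft_force: [0.3, 0.0, -0.5]
opening: 0.007
grip_force: 0.0
```

Call:
{"name": "move_arm", "arguments": {
  "commands": [
    [[0,0.5,0],[0,0,-8.5],0],
    [[0,0,0],[0,0,-8.5],0],
    [[0,0,0],[0,0,0],0],
    [[0,0,0],[0,0,0],0]
  ]
}}

```text
t: 7.1
eef_pos: [471.7, -17.2, 211.7]
tcp_rot: [3.141, -0.0, 0.802]
ft_force: [0.0, 0.5, -0.3]
opening: 0.004
grip_force: 0.0
```

Run:
```python
from h import *
import json
i=camera_info("wrist");im=read_camera("wrist");cv2.imwrite("pics/w2.png",im)
json.dump({k:np.array(i[k]).tolist() for k in("K","cam_to_world")},open("w2.json","w"))
s=state();print(s["eef_pos"],np.degrees(s["tcp_rot"]))
```

```text
[471.66549101 -17.20088344 211.66812248] [ 1.79985053e+02 -5.90049091e-03  4.59398252e+01]
```

View pics/w2.png

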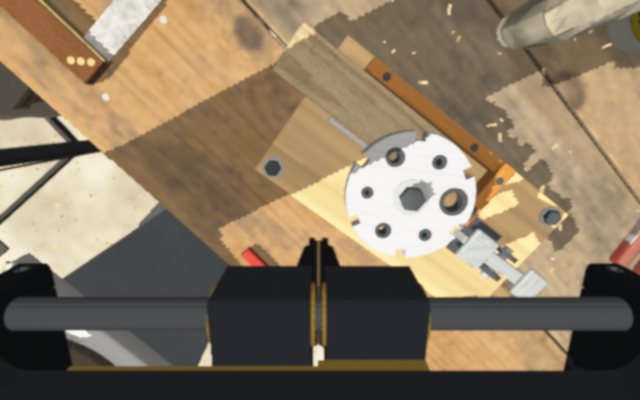

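The turret has turned: the wide bush is now at (454,201), and the disc centre is near (411,194).

Run:
```python
from h import *
import json
i=json.load(open("w2.json"));yaw=np.radians(9.8)
ax=pix2w(i,411,194.5,62);w=pix2w(i,454,201,62);j=jig(w,ax,yaw);print(ax,w,np.hypot(*j),np.degrees(np.arctan2(j[1],j[0])))
o=[pix2w(i,*p,21) for p in((272,168),(551,216))]
print(np.linalg.norm(o[0]-o[1]))
print("paddle",pix2w(i,479,245,92),"rear",pix2w(i,311,27,32),pix2w(i,275,65,32))
```

```text
[531.2332875  -79.02420863  62.        ] [ 555.72042267 -111.28359397   62.        ] 40.500465814796286 -62.59895319665276
295.8227852063936
paddle [ 543.86562604 -143.45137574   92.        ] rear [566.76305299  89.13011974  32.        ] [521.13954955  89.32858202  32.        ]
```

Call:
{"name": "move_arm", "arguments": {
  "commands": [
    [[0,0,-4.1],[0,0,0],0],
    [[0,0,-4],[0,0,0],0],
    [[0,0,-4],[0,0,0],0],
    [[0,0,-4],[0,0,0],0],
    [[0.2,-0.5,0],[0,0,0],0],
    [[0.3,-0.3,0],[0,0,0],0],
    [[0.25,-0.25,0],[0,0,0],0],
    [[0.2,-0.25,0],[0,0,0],0],
    [[0.2,-0.2,0],[0,0,0],0],
    [[0,0,0],[0,0,0],0]
  ]
}}

```text
t: 8.15
eef_pos: [482.3, -31.6, 51.9]
tcp_rot: [-3.14, 0.0, 0.798]
ft_force: [-5.4, 6.1, 9.9]
opening: 0.007
grip_force: 6.1
```

Call:
{"name": "move_arm", "arguments": {
  "commands": [
    [[-0.39,-0.43,0],[0,0,5],0],
    [[-0.35,-0.46,0],[0,0,5],0],
    [[-0.31,-0.49,0],[0,0,5],0],
    [[-0.26,-0.52,0],[0,0,5],0],
    [[-0.22,-0.54,0],[0,0,5],0],
    [[-0.17,-0.55,0],[0,0,5],0],
    [[-0.12,-0.57,0],[0,0,5],0]
  ]
}}

```text
t: 8.85
eef_pos: [463.2, -67.4, 51.8]
tcp_rot: [-3.139, -0.0, 1.413]
ft_force: [-8.8, 1.2, 11.3]
opening: 0.008
grip_force: 7.5
```

Call:
{"name": "move_arm", "arguments": {
  "commands": [
    [[-0.07,-0.58,0],[0,0,5],0],
    [[-0.02,-0.58,0],[0,0,5],0],
    [[0.03,-0.58,0],[0,0,5],0],
    [[0.08,-0.57,0],[0,0,5],0],
    [[0.13,-0.57,0],[0,0,5],0]
  ]
}}

```text
t: 9.35
eef_pos: [464.4, -96.5, 51.8]
tcp_rot: [-3.139, -0.001, 1.849]
ft_force: [-12.4, -2.0, 11.9]
opening: 0.005
grip_force: 8.4
```

Call:
{"name": "move_arm", "arguments": {
  "commands": [
    [[-1.0,-0.3,0],[0,0,0],0],
    [[-0.5,-0.1,3],[0,0,0],0],
    [[0,0,4.5],[0,0,0],0],
    [[0,0,4.5],[0,0,0],0],
    [[0,0,4],[0,0,0],0],
    [[0,0,0],[0,0,0],0]
  ]
}}

```text
t: 9.95
eef_pos: [453.0, -101.0, 216.0]
tcp_rot: [3.133, 0.006, 1.844]
ft_force: [0.8, -0.4, -0.1]
opening: 0.006
grip_force: 0.0
```

Run:
```python
from h import *
import json
i=camera_info("wrist");im=read_camera("wrist");cv2.imwrite("pics/w3.png",im)
json.dump({k:np.array(i[k]).tolist() for k in("K","cam_to_world")},open("w3.json","w"))
s=state();print(s["eef_pos"],np.degrees(s["tcp_rot"]))
print(w2pix(i,[531,-80,62]),w2pix(i,[531+39.4,-80+6.8,62]),w2pix(i,[542,-143,92]))
```

```text
[ 452.10647347 -100.68813894  213.40417746] [179.70060742   0.21323257 105.67467156]
[403.43500647 189.27431983] [445.82314947 193.48572508] [399.53646617 266.33782828]
```

View pics/w3.png

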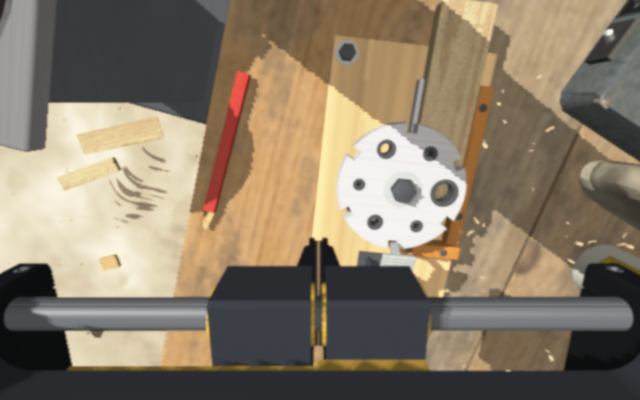

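The wide bush sits at (445,193), exactly on the predicted drilling place, and the rocker paddle is below it at about (398,262). Now the paddle.

Call:
{"name": "move_arm", "arguments": {
  "commands": [
    [[4.5,-2.1,0],[0,0,0],0],
    [[4.5,-2.1,0],[0,0,0],0],
    [[0,0,-4],[0,0,0],0],
    [[0,0,-4],[0,0,0],0],
    [[0,0,-3],[0,0,0],0],
    [[0,0,0],[0,0,0],0]
  ]
}}

```text
t: 10.6
eef_pos: [539.2, -141.6, 96.5]
tcp_rot: [-3.136, -0.005, 1.844]
ft_force: [-0.4, -0.4, 1.0]
opening: 0.004
grip_force: 0.0
```

Call:
{"name": "move_arm", "arguments": {
  "commands": [
    [[0,0,-0.5],[0,0,0],0],
    [[0,0,-0.5],[0,0,0],0],
    [[0,0,-0.5],[0,0,0],0],
    [[0,0,0],[0,0,0],0]
  ]
}}

```text
t: 11.0
eef_pos: [541.7, -142.5, 86.1]
tcp_rot: [3.141, 0.001, 1.845]
ft_force: [0.4, 0.7, 0.2]
opening: 0.003
grip_force: 0.1
```

Call:
{"name": "move_arm", "arguments": {
  "commands": [
    [[0,0,-0.4],[0,0,0],0],
    [[0,0,-0.3],[0,0,0],0],
    [[0,0,0],[0,0,0],0],
    [[0,0,0],[0,0,0],0]
  ]
}}

```text
t: 11.4
eef_pos: [541.7, -142.3, 79.8]
tcp_rot: [3.14, 0.001, 1.845]
ft_force: [-2.1, 3.1, 15.2]
opening: 0.001
grip_force: 7.7
```

Call:
{"name": "move_arm", "arguments": {
  "commands": [
    [[0,0,-0.2],[0,0,0],0],
    [[0,0,0],[0,0,0],0]
  ]
}}

```text
t: 11.6
eef_pos: [541.8, -142.3, 79.4]
tcp_rot: [3.14, 0.001, 1.845]
ft_force: [-8.2, 6.2, 33.6]
opening: 0.002
grip_force: 17.1
```

The rocker meets a firm stop with 33 N on it at a height of about 80 mm. Next I'll lift and go round to the blank's outer end.

Call:
{"name": "move_arm", "arguments": {
  "commands": [
    [[0,0,4.5],[0,0,0],0],
    [[0,0,4.5],[0,0,0],0],
    [[-0.1,3.2,0],[0,0,8.4],0],
    [[-0.1,3.2,0],[0,0,8.4],0],
    [[-0.1,3.2,0],[0,0,8.4],0],
    [[-0.1,3.2,0],[0,0,8.4],0],
    [[0,3.2,0],[0,0,8.4],0],
    [[0,3.2,0],[0,0,8.4],0],
    [[0,3.2,0],[0,0,8.4],0],
    [[0,3.2,0],[0,0,8.4],0]
  ]
}}

```text
t: 12.6
eef_pos: [537.3, 114.8, 166.6]
tcp_rot: [-3.142, 0.0, 3.024]
ft_force: [0.2, -0.1, -0.6]
opening: 0.004
grip_force: 0.0
```

Call:
{"name": "move_arm", "arguments": {
  "commands": [
    [[0,0.5,0],[0,0,8.4],0],
    [[0,0,0],[0,0,8.4],0],
    [[0,0,0],[0,0,0],0],
    [[0,0,0],[0,0,0],0]
  ]
}}

```text
t: 13.0
eef_pos: [537.4, 118.4, 166.6]
tcp_rot: [3.142, -0.0, -2.977]
ft_force: [0.1, 0.3, -0.3]
opening: 0.007
grip_force: 0.0
```

Run:
```python
from h import *
import json
i=camera_info("wrist");im=read_camera("wrist");cv2.imwrite("pics/w4.png",im)
json.dump({k:np.array(i[k]).tolist() for k in("K","cam_to_world")},open("w4.json","w"))
s=state();print(s["eef_pos"],np.degrees(s["tcp_rot"]))
```

```text
[537.45667638 118.31697413 166.5822908 ] [ 1.79996909e+02 -4.32060001e-03 -1.70539452e+02]
```

View pics/w4.png

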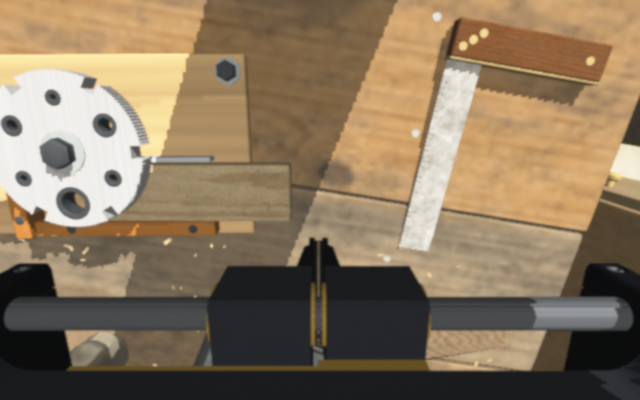

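The blank's outer end is at column 290, rows 163–220. The square is clear, at (440,130).

Run:
```python
from h import *
import json
i=json.load(open("w4.json"));yaw=np.radians(9.8);ax=np.array([531,-80])
for p in((290,163),(290,220)):
    w=pix2w(i,*p,32);print(w,jig(w,ax,yaw))
print(pix2w(i,412,245,16),jig(pix2w(i,412,245,16),ax,yaw))
```

```text
[514.14751634  89.91270918  32.        ] [ 12.31418663 170.30177848]
[564.6080945   97.24316777  32.        ] [ 63.28615259 168.93640054]
[575.54391129 215.29349879  16.        ] [ 94.15568055 283.40274924]
```

Call:
{"name": "move_arm", "arguments": {
  "commands": [
    [[0,0,-4.5],[0,0,0],0],
    [[0,0,-4.5],[0,0,0],0],
    [[0,0,-4],[0,0,0],0],
    [[0,0,-1.7],[0,0,0],0],
    [[0,0,0],[0,0,0],0],
    [[0.1,-0.6,0],[0,0,0],0],
    [[0.1,-0.6,0],[0,0,0],0],
    [[0.1,-0.6,0],[0,0,0],0],
    [[0.1,-0.6,0],[0,0,0],0],
    [[0.1,-0.6,0],[0,0,0],0]
  ]
}}

```text
t: 14.05
eef_pos: [542.8, 88.0, 20.4]
tcp_rot: [3.142, 0.001, -2.972]
ft_force: [-0.2, 1.5, 2.1]
opening: 0.006
grip_force: 0.8
```

Call:
{"name": "move_arm", "arguments": {
  "commands": [
    [[0.1,-0.6,0],[0,0,0],0],
    [[0.1,-0.6,0],[0,0,0],0],
    [[0.1,-0.6,0],[0,0,0],0],
    [[0.1,-0.6,0],[0,0,0],0],
    [[0,0,0],[0,0,0],0]
  ]
}}

```text
t: 14.55
eef_pos: [546.6, 63.8, 19.6]
tcp_rot: [-3.142, -0.0, -2.973]
ft_force: [0.0, 0.2, 0.4]
opening: 0.003
grip_force: 0.0
```

Call:
{"name": "move_arm", "arguments": {
  "commands": [
    [[0.1,-0.5,0],[0,0,0],0],
    [[0.1,-0.4,0],[0,0,0],0],
    [[0,-0.2,0],[0,0,0],0],
    [[0,0,0],[0,0,0],0]
  ]
}}

```text
t: 14.95
eef_pos: [548.5, 53.3, 19.6]
tcp_rot: [3.142, -0.0, -2.972]
ft_force: [0.8, 0.2, 0.0]
opening: 0.005
grip_force: 0.0
```

Call:
{"name": "move_arm", "arguments": {
  "commands": [
    [[0,-0.15,0],[0,0,0],0],
    [[0,-0.15,0],[0,0,0],0],
    [[0,0,0],[0,0,0],0]
  ]
}}

```text
t: 15.25
eef_pos: [548.4, 50.5, 19.6]
tcp_rot: [3.142, -0.0, -2.972]
ft_force: [0.1, 0.4, 0.7]
opening: 0.003
grip_force: 0.0
```

Call:
{"name": "move_arm", "arguments": {
  "commands": [
    [[0,-0.15,0],[0,0,0],0],
    [[0,-0.15,0],[0,0,0],0],
    [[0,0,0],[0,0,0],0]
  ]
}}

```text
t: 15.55
eef_pos: [548.0, 49.6, 19.7]
tcp_rot: [3.139, -0.0, -2.972]
ft_force: [-0.9, 19.4, 1.1]
opening: 0.007
grip_force: 9.7
```

Call:
{"name": "move_arm", "arguments": {
  "commands": [
    [[0,-0.15,0],[0,0,0],0],
    [[0,0,0],[0,0,0],0]
  ]
}}

```text
t: 15.75
eef_pos: [547.7, 49.3, 19.7]
tcp_rot: [3.138, -0.001, -2.973]
ft_force: [-0.9, 32.2, 0.9]
opening: 0.004
grip_force: 15.6
```

The blank is hard against the stop with 32 N on it. I'll back off, raise, and take a last look.

Call:
{"name": "move_arm", "arguments": {
  "commands": [
    [[-0.2,1.0,0],[0,0,0],0],
    [[-0.3,2.0,0],[0,0,0],0],
    [[-0.5,3,3],[0,0,0],0],
    [[0,0,4.5],[0,0,0],0],
    [[0,0,4.5],[0,0,0],0],
    [[0,0,4.5],[0,0,0],0],
    [[0,0,3],[0,0,0],0],
    [[0,0,0],[0,0,0],0],
    [[0,0,0],[0,0,0],0]
  ]
}}

```text
t: 16.65
eef_pos: [538.3, 106.1, 214.8]
tcp_rot: [-3.141, 0.001, -2.972]
ft_force: [1.0, -0.1, -0.5]
opening: 0.002
grip_force: 0.0
```

Run:
```python
from h import *
import json
i=camera_info("wrist");im=read_camera("wrist")
a=cv2.resize(im[60:260,0:360],None,fx=2.2,fy=2.2)[:, :800]
t=read_camera("top");b=cv2.resize(t[160:225,260:390],None,fx=2.5,fy=2.5)
c=np.zeros((a.shape[0]+b.shape[0],800,3),np.uint8);c[:a.shape[0],:a.shape[1]]=a;c[a.shape[0]:,:b.shape[1]]=b
cv2.imwrite("pics/w5.png",c)
for p in([531,-80,62],[570.4,-73.2,62],[541.9,-142,81]):print(w2pix(i,p),(w2pix(i,p)-[0,60])*2.2)
rear=[550.5,42.1,32];print((w2pix(i,rear)-[0,60])*2.2)
```

```text
[114.48843356 147.36023166] [251.87455384 192.19250966]
[121.15412909 190.97564395] [266.53908401 288.14641669]
[ 27.55023032 150.26157728] [ 60.61050671 198.57547001]
[557.87591914 272.69426774]
```

View pics/w5.png

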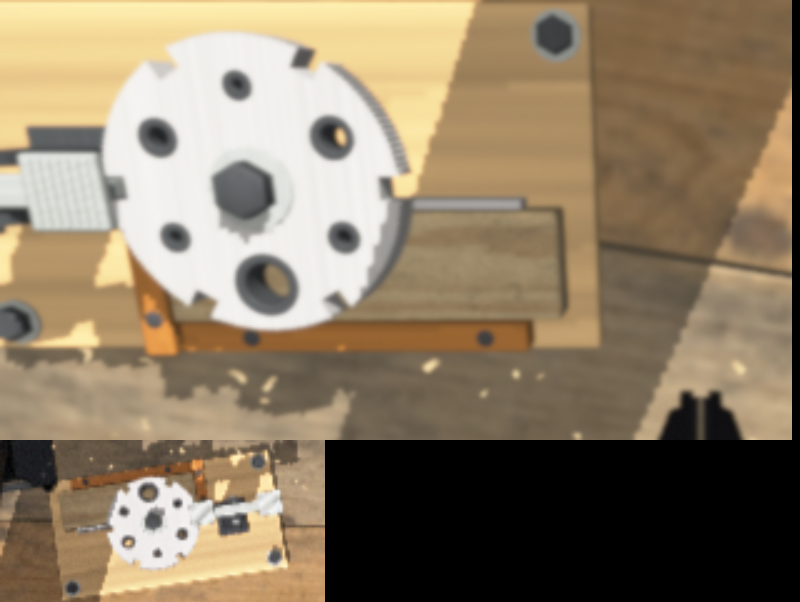

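The wide bush is at (266,285), matching the prediction of (267,288). The paddle is down at (65,190), and the blank's end is at column 563, about 15 mm from the board edge as it should be. Handing in.

```bash
python3 -c "
from h import *
print(env.job_done())"
```

```text
the job is handed in; nothing more can be done
None
```

I handed the job in at about 17 s, with no verdict returned: the widest bush is over the drilling place, the rocker is pressed down to its firm stop, and the blank is up against the end stop, and none of the tools or containers was touched.

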